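Set the eccentric guide roller to the setting block

ROBOT

A 6-joint arm with a two-finger parallel gripper is mounted at the origin on the work surface; the furniture and walls round the work are solid. World frame = base frame: x ahead of the robot, y to its left, z up, the work surface at z = 0. Lengths are in m, angles in degrees, forces in N, time in s.
With the tool pointing down it reaches from about 0.3 to 0.75 m from the base axis. Payload 8.5 kg.
Tool frame: the origin (TCP) lies on the centre line of the jaws, within the pads' length; the fingertips stand 14 mm ahead of it and the grasp point (between the pads) lies 5 mm behind it; z points along the fingers, y is the direction in which the jaws open and shut (so a half turn about z gives the same grasp; the last joint's range is limited). The gripper opens to 85 mm and grips with 20 to 120 N. Pads are 22 mm wide; open, the fingers measure 114 mm over their backs; the gripper's body (76 mm by 85 mm) begins 54 mm behind the grasp point. The pads swing forward as they close: fully open they stand 13 mm farther back than shut.
Start: joints at [53.325, 21.807, 74.336, -0, 83.858, -12.336], TCP at [0.227, 0.501, 0.245] pointing down, gripper open.
Joint ranges: [-178.18, 178.18], [-50.72, 133.34], [12.68, 142.11], [-81.47, 261.47], [9.98, 163.14], [-165.26, 165.26]. Speed limits (degrees/s): [136.94, 136.94, 180, 180, 180, 180].

INTERFACE

Orientations are given as a 3x3 rotation matrix whose columns are the frame's x, y, z axes.
In Python, from rig import env, optics, order, finder gives the robot as it stands.
- The arm moves only by the tool play_rows, never from a script. Its argument "commands" is a list of rows, each an object of numbers: "grip": the closure, from -1 (fully open) to 1 (shut); "x", "y", "z": the shift along the tool's x, y, z in m; "rx", "ry", "rz": the turn, a rotation vector about the tool's x, y, z in rad. A call has 1 to 12 rows; each row shifts and turns the commanded pose from where the row before left it, along the tool's axes as they then stand; what a row does not reach is not made up. A row lasts 1/8 s, in which the tool goes at most 62.5 mm and 10.7 degrees, less where a joint would pass 70% of its speed; a pose out of reach is approached as far as the arm can. A call is refused whole if a number of a shift passes 0.0625 or a number of a turn 0.188, either way. A call with a gripper value outside its range is refused whole. The fingers move at their own pace and stop on an object; "squeeze" is the grip in N (left out, the last holds). Time passes only in rows, so rows that do not move let the fingers close. It gives the time, the measured TCP pose, the force and the opening at its end, in the units of the state.
- env.observe(): the state, without advancing time (a new reading comes with each control period).
- optics.get_image(name): name is "scene" or "side" or "wrist"; returns a dict with "color" (384x512x3 uint8, blue, green, red), "range_z" (384x512 float32, m along the optical axis (not along the pixel's ray), 0 where there is no reading), "fov_y" (degrees; the focal length in pixels is half the picture's height over the tangent of half this angle, whatever the lens; pixels are square), "cx", "cy" (the principal point, pixels), "cam_to_world" (4x4, takes a point from camera to world coordinates). Camera axes: x right, y down, z forward; pixel columns grow to the right and rows downward; lengths in m; the calibration is good to about 2 mm. A picture is of the moment at which its call begins.
- order.close_job(): hands the job in, once; it reports no verdict.
Trained networks look in the newest picture that a camera, given by its name, has taken for a name from the list of things; names that differ only in an ending like _2 or _b are one class to them, and where a whole thing is asked for, a point or a joint stands for the part that bears it (a point fixed in the world has none). Each returns a list of dicts, best first, with "conf" (0 to 1); they miss things now and then, are a little off and sometimes report something else, mostly with a low value. They report only what shows in the picture. A call takes as long as a camera call. They do not tell look-alikes from the thing itself.
- finder.boxes_of(camera, thing): "point" ([x, y, z] in m, in world coordinates, good to about 4 mm: the middle of the surface that is visible of it).
The state is a dict: "time_s": time; "q": joint angles; "qvel": joint speeds; "joint_efforts": joint torques, N m; "position": TCP position; "tool_rot": TCP orientation; "ft_force": force on the tool from outside, world axes, zero at the start; "wrist_torque": the same for the moment, N m; "grip_width": finger opening in m.
Only numpy, scipy, OpenCV 4.12 (cv2) and the standard library are available. Lean on these libraries where they do the work, as an engineer would, in place of code of your own. Each camera call takes 0.05 s, during which the arm holds its last target.

TASK

First turn the jig's eccentric guide roller by its lever knob, counter-clockwise from above, until the gap between roller and fence is 5 to 10 mm wider than the tall wooden setting block. Then check the gap: stand the block on the jig's base by the fence, at either end, clear of the roller, and slide it along the fence into the gap, not lowering it in from above. Leave it standing there between roller and fence, with the roller still so set.

Things in the scene. Friction and masses are not known exactly. Their poses are not given: they have to be found in the camera images.
- guide_jig: Fixed jig (mm): plywood base, top (bed) at z 15, x -160..65, y -135..135. Origin on the bench under the lane; x to the fence, y along it. Pale fence: inner face x 26.5, 34 thick, top z 39, y -125..125. Wooden roller disc, diameter 64, top z 36, turns on an upright bolt (head to z 51) at x -58.5, y -18; its centre is 18 off the bolt, so when set it is nearest the fence at about y 0.
- cam (a joint): Turn of the eccentric roller on its bolt, rad, 0 to 2.6, positive counter-clockwise from above. Narrowest gap to the fence = 53 - 18 cos(joint) mm. The steel lever on it points along the jig's +y at 0 and to the jig's -x (straight away from the fence) at 1.57. Starts too tight, 0.35 to 0.85. Stays where left; about 3 N at the knob turns it.
- cam_knob (a point): Top centre of the upright round black knob on the end of the lever: 20 to 24 mm thick, from 46 to 90 mm above the bench (the flat lever is below it), 70 mm from the bolt's axis; fixed to the lever.
- setting_block: Setting block: the tall plain wooden block, 44 x 45 mm and 68 mm tall, standing on the bench right of the jig, about 0.12 kg. Origin at the centre of its underside, z up, x and y square to its sides. Two plain cubes of 42 to 45 mm stand near it and are lower.
Not all that is in view belongs to the job. Leave any blue or yellow look-alike of the setting_block alone.

How it is judged (in metres and radians):
On the way, in this order (a step that is already met when the one before it is completed fails the run):
1. the roller is turned so that the narrowest gap is wide enough for the block with no more than about 16 mm to spare (cam between 1.2 and 2.03 rad) (value of joint cam between 1.2 and 2.03 rad), for 0.2 s.
2. the block stands on the jig's base by the fence, clear of the roller (its centre 50 to 125 mm from the set gap along the fence, at either end) (angle between setting_block's own z axis and vertical below 0.15 rad and z of setting_block in the frame of guide_jig between 0.01 and 0.02 m and x of setting_block in the frame of guide_jig between -0.03 and 0.02 m and (y of setting_block in the frame of guide_jig between 0.05 and 0.125 m or y of setting_block in the frame of guide_jig between -0.125 and -0.05 m)), for 0.1 s.
At the end, for the whole second after the job is handed in: The setting block stands upright (within 0.15 rad), at rest, on the jig's base between roller and fence, within 22 mm of the set gap along the fence (|y| in the jig's frame) and 15 mm across it, its underside within 5 mm of the bed; the cam rests between 1.2 and 2.03 rad (gap 46.5 to 61 mm) (all of step 1 and angle between setting_block's own z axis and vertical below 0.15 rad and z of setting_block in the frame of guide_jig between 0.01 and 0.02 m and x of setting_block in the frame of guide_jig between -0.015 and 0.015 m and y of setting_block in the frame of guide_jig between -0.022 and 0.022 m and linear speed of setting_block below 0.02 m/s and velocity of joint cam between -0.05 and 0.05 rad/s); the robot touches nothing.
It fails at once if the block is over the gap 10 to 40 mm above the base: lowered into it from above instead of slid in along the fence (z of setting_block in the frame of guide_jig between 0.025 and 0.055 m and x of setting_block in the frame of guide_jig between -0.025 and 0.025 m and y of setting_block in the frame of guide_jig between -0.03 and 0.03 m).
It also fails if it takes over 61 s, if anything falls off the work surface, if the arm or the gripper's body presses on something with over 40 N, if the wrist force passes 120 N, or if a joint passes its speed limit or range.

## Working session

There is one attempt and no reset: what is moved stays moved. The work goes in short steps, Python scripts to look and compute and a tool call to move; the robot and the scene stay as the last step left them, time stands still between calls to the robot, and variables do not carry over. Pictures are saved under pics/ and viewed, and the job is handed in when it is done.

Besides the shell and the picture viewer there is one more tool, called after ">>>" by a JSON object that holds its "op" and its "data", one argument or row to a line. play_rows: Moves the arm, as the interface text tells. Its arguments: {"type":"object","properties":{"commands":{"type":"array"},"squeeze":{"type":"number"}},"required":["commands"]}

```bash
ls; mkdir -p pics; python3 - <<'E'
from rig import env, optics, order, finder
import cv2,numpy as np
s=env.observe();print(s)
for n in ["scene","side"]:
    d=optics.get_image(n);cv2.imwrite(f"pics/{n}0.png",d["color"]);np.savez(f"/tmp/{n}0.npz",**d);print(n,d["fov_y"],d["cam_to_world"])
    for t in ["guide_jig","cam_knob","setting_block"]:
        print(t,[(np.round(b["point"],3),round(b["conf"],2)) for b in finder.boxes_of(n,t)])
E
```

```text
pics
{'time_s': 0.0, 'q': array([ 5.33251479e+01,  2.18418395e+01,  7.43861838e+01,  2.55020628e-03,
        8.38565436e+01, -1.23365514e+01]), 'qvel': array([-0.00017393,  0.0497908 , -0.06931335, -0.04800623, -0.02558932,
       -0.05253775]), 'joint_efforts': array([-5.54900216e-04, -4.48452294e+01, -2.31282181e+01, -1.79414296e-04,
        4.70447194e-03,  1.27306592e-05]), 'position': array([0.22650071, 0.50089797, 0.24469538]), 'tool_rot': array([[-9.11125846e-01,  4.12127228e-01, -9.17050906e-04],
       [ 4.12128092e-01,  9.11125181e-01, -1.15735262e-03],
       [ 3.58571646e-04, -1.43243632e-03, -9.99998910e-01]]), 'ft_force': array([ 0.32653234, -0.28119644,  0.22932801]), 'wrist_torque': array([-0.00614138, -0.0190132 , -0.04486594]), 'grip_width': 0.08523398452487653}
scene 45.88560863052136 [[ 0.40800564 -0.54074705  0.73561133 -0.42549714]
 [-0.91280323 -0.22578222  0.34031259 -0.60100975]
 [-0.01793507 -0.81031785 -0.58571608  0.86005887]
 [ 0.          0.          0.          1.        ]]
guide_jig [(array([0.509, 0.079, 0.016]), 0.63)]
cam_knob [(array([0.507, 0.097, 0.037]), 0.57)]
setting_block [(array([ 0.538, -0.485,  0.046]), 0.97), (array([ 0.436, -0.38 ,  0.054]), 0.94), (array([ 0.534, -0.385,  0.056]), 0.7), (array([ 0.386, -0.141,  0.048]), 0.64), (array([ 0.527, -0.176,  0.047]), 0.58)]
side 53.32738811372178 [[-0.9983217   0.04069964 -0.04119861  0.56358191]
 [ 0.05604154  0.4996092  -0.86443623  0.87557613]
 [-0.01459904 -0.86529428 -0.50105157  0.69693328]
 [ 0.          0.          0.          1.        ]]
guide_jig [(array([0.535, 0.139, 0.018]), 0.68)]
cam_knob [(array([0.524, 0.112, 0.034]), 0.6)]
setting_block [(array([ 0.4  , -0.111,  0.044]), 0.87), (array([ 0.551, -0.359,  0.048]), 0.84), (array([ 0.546, -0.152,  0.044]), 0.69), (array([ 0.55 , -0.468,  0.054]), 0.66), (array([ 0.454, -0.36 ,  0.042]), 0.52)]
```

View pics/scene0.png

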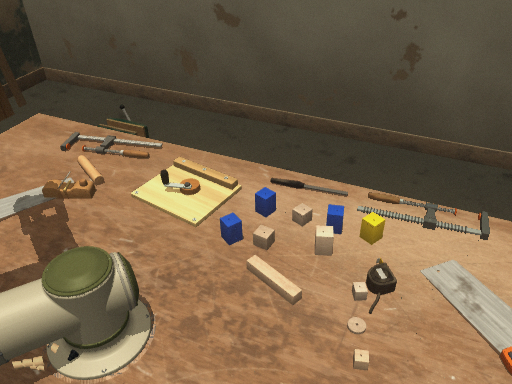

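View pics/side0.png

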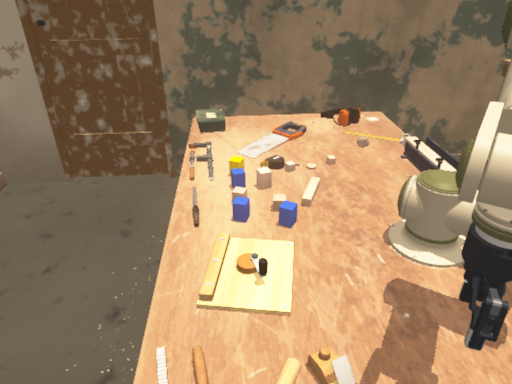

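Candidates for the setting block in the scene view are:
- a tall pale wooden block at (324,240)
- pale low cubes at (303,214) and (264,236)
- blue blocks at (265,200), (231,228) and (335,218)
- a yellow block at (372,227)

I choose (324,240), which is (264,178) in the side view. The jig is at (187,190) and its knob at (165,176). Next come a close crop and an ortho map.

```bash
cat > h.py <<'E'
import numpy as np,cv2
def cloud(d):
    D=d["range_z"];H,W=D.shape;f=H/2/np.tan(np.radians(float(d["fov_y"]))/2)
    v,u=np.mgrid[:H,:W];P=np.stack([(u-d["cx"])/f*D,(v-d["cy"])/f*D,D],-1)
    M=d["cam_to_world"];return P@M[:3,:3].T+M[:3,3],D>0
E
python3 - <<'E'
import numpy as np,cv2
from h import *
ims=[]
for n in ["scene","side"]:
    d=dict(np.load(f"/tmp/{n}0.npz"));P,m=cloud(d);c=d["color"]
    # ortho
    x0,x1,y0,y1=.35,.75,-.45,.3;S=800
    im=np.zeros((int((x1-x0)*S),int((y1-y0)*S),3),np.uint8)
    p=P[m];cc=c[m];o=np.argsort(p[:,2]);p=p[o];cc=cc[o]
    i=((x1-p[:,0])*S).astype(int);j=((y1-p[:,1])*S).astype(int);k=(i>=0)&(j>=0)&(i<im.shape[0])&(j<im.shape[1])
    im[i[k],j[k]]=cc[k];ims.append(im)
    # table height, base
    # block top
    B={'block':(.40,.49,-.42,-.33),'jig':(.38,.7,-.08,.28)}
    q=P[m]
    for nm,(a,b,e,f) in B.items():
        s=(q[:,0]>a)&(q[:,0]<b)&(q[:,1]>e)&(q[:,1]<f)
        z=q[s,2];print(n,nm,np.histogram(z,bins=np.arange(-.01,.11,.005)))
    s=(q[:,0]>.40)&(q[:,0]<.49)&(q[:,1]>-.42)&(q[:,1]<-.33)&(q[:,2]>.062)
    print("blocktop",q[s].mean(0),q[s].min(0),q[s].max(0),s.sum(),cv2.minAreaRect((q[s][:,:2]*1000).astype(np.float32)))
    # knob: dark & z>.05 in jig
    s=(q[:,0]>.4)&(q[:,0]<.65)&(q[:,1]>-.06)&(q[:,1]<.25)
    t=s&(q[:,2]>.055);print("knob",q[t].mean(0),q[t].min(0),q[t].max(0),t.sum())
    t=s&(q[:,2]>.083);print("knobtop",q[t].mean(0) if t.any() else None,t.sum())
    t=s&(q[:,2]>.009);print("base",cv2.minAreaRect((q[t][:,:2]*1000).astype(np.float32)))
    t=(q[:,0]>.4)&(q[:,0]<.75)&(q[:,1]>-.06)&(q[:,1]<.25)&(q[:,2]>.036)&(q[:,2]<.042);print("fence",cv2.minAreaRect((q[t][:,:2]*1000).astype(np.float32)),t.sum())
cv2.imwrite("pics/ortho0.png",np.vstack(ims)[:, :])
c=np.load("/tmp/scene0.npz")["color"];a=cv2.resize(c[140:230,120:250],None,fx=4,fy=4);b=cv2.resize(c[190:270,280:400],None,fx=4,fy=4)
b=cv2.resize(c[190:280,280:340],None,fx=4,fy=4)
cv2.imwrite("pics/crop0.png",np.hstack([a,b]))
E
```

```text
scene block (array([  0, 297, 249,  22,  21,  20,  26,  28,  38,  20,  26,  27,  21,
        28,  32, 185,  11,   0,   0,   0,   0,   0,   0]), array([-0.01 , -0.005,  0.   ,  0.005,  0.01 ,  0.015,  0.02 ,  0.025,
        0.03 ,  0.035,  0.04 ,  0.045,  0.05 ,  0.055,  0.06 ,  0.065,
        0.07 ,  0.075,  0.08 ,  0.085,  0.09 ,  0.095,  0.1  ,  0.105]))
scene jig (array([  15, 1376, 1165,  167, 1612, 1208,  106,  103,  158,  503,  140,
         19,   24,    6,   13,   10,    7,   10,   12,   22,    2,    0,
          0]), array([-0.01 , -0.005,  0.   ,  0.005,  0.01 ,  0.015,  0.02 ,  0.025,
        0.03 ,  0.035,  0.04 ,  0.045,  0.05 ,  0.055,  0.06 ,  0.065,
        0.07 ,  0.075,  0.08 ,  0.085,  0.09 ,  0.095,  0.1  ,  0.105]))
blocktop [ 0.44925473 -0.37967433  0.06729451] [ 0.42446599 -0.40644108  0.06200127] [ 0.47923714 -0.35150037  0.07168087] 217 ((450.93212890625, -379.6686096191406), (50.037452697753906, 44.67704772949219), 17.621036529541016)
knob [0.49613826 0.14673239 0.07565503] [0.48726063 0.13757197 0.05512659] [0.50936075 0.16104938 0.09127307] 82
knobtop [0.49
[... 900 characters left out ...]
5,  0.06 ,  0.065,
        0.07 ,  0.075,  0.08 ,  0.085,  0.09 ,  0.095,  0.1  ,  0.105]))
blocktop [ 0.45044842 -0.3741301   0.06580791] [ 0.42625795 -0.40354824  0.06234161] [ 0.47657792 -0.35048501  0.07005918] 80 ((450.6170959472656, -374.56951904296875), (45.13103485107422, 48.006309509277344), 17.14212989807129)
knob [0.5006724  0.15872957 0.07651399] [0.49038019 0.1441138  0.05536922] [0.51049514 0.16641496 0.09112077] 125
knobtop [0.50027837 0.15535011 0.08706591] 47
base ((528.1495971679688, 101.14588928222656), (274.05548095703125, 220.32662963867188), 79.68982696533203)
fence ((560.2157592773438, 95.06869506835938), (248.72972106933594, 154.13388061523438), 79.67086029052734) 860
```

View pics/ortho0.png

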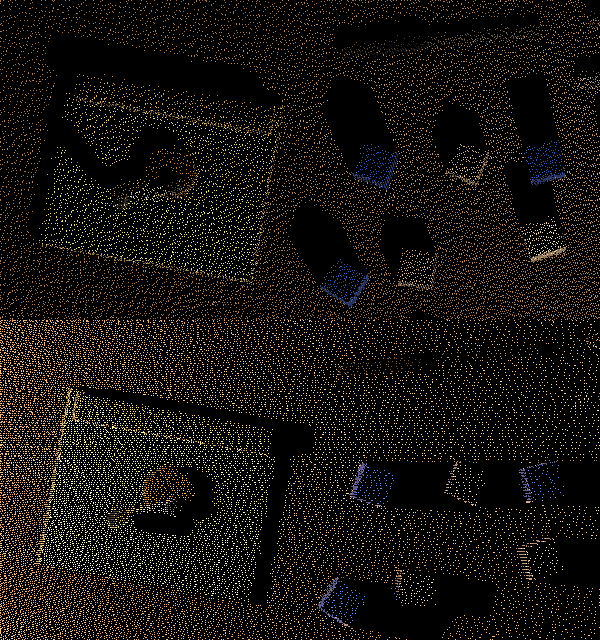

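View pics/crop0.png

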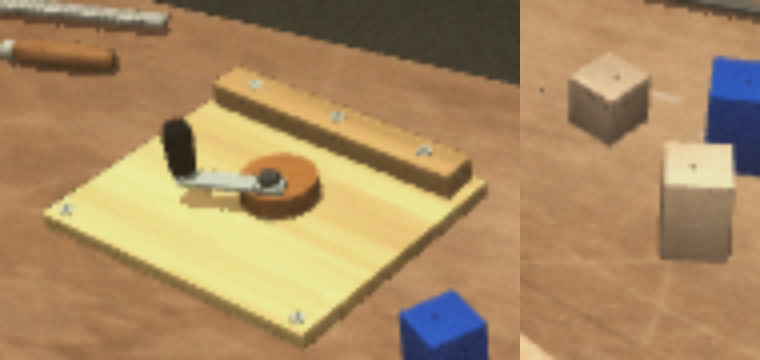

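The jig's +x points to world +x with a yaw of about -10°, the roller is in the middle, and the knob stands at about (0.499, 0.151), so the cam starts at about 0.4 rad. The crop confirms the tall pale block with two lower cubes nearby. I'm turning the jaws tangential to the lever and hovering.

>>> {"op": "play_rows", "data": {
  "commands": [
    {"rz": 0.186,"grip": -1},
    {"rz": 0.186},
    {"rz": 0.186},
    {"rz": 0.186},
    {"rz": 0.186},
    {"x": -0.02,"y": 0.01},
    {"x": -0.04,"y": 0.019},
    {"x": -0.04,"y": 0.019},
    {"x": -0.04,"y": 0.019},
    {"x": -0.04,"y": 0.019},
    {"x": -0.04,"y": 0.019},
    {"x": -0.04,"y": 0.019}
  ]
}}

```text
invalid input at $.commands[0]: expected keys grip, x, y, z, rx, ry, rz
```

>>> {"op": "play_rows", "data": {
  "commands": [
    {"x": -0.04,"y": 0.019},
    {"x": -0.04,"y": 0.019},
    {"x": -0.04,"y": 0.019},
    {"x": -0.02,"y": 0.009},
    {"x": 0},
    {"x": 0}
  ]
}}

```text
invalid input at $.commands[0]: expected keys grip, x, y, z, rx, ry, rz
```

```bash
python3 - <<'E'
from rig import env, optics, order, finder
import cv2,numpy as np
s=env.observe();print(s["time_s"],s["position"],s["tool_rot"],s["q"])
for n in ["wrist"]:
    d=optics.get_image(n);cv2.imwrite(f"pics/{n}1.png",d["color"]);np.savez(f"/tmp/{n}1.npz",**d);print(n,d["fov_y"],d["cam_to_world"])
    for t in ["guide_jig","cam_knob"]:
        print(t,[(np.round(b["point"],3),round(b["conf"],2)) for b in finder.boxes_of(n,t)])
E
```

```text
0.4 [0.22664022 0.50107672 0.24522503] [[-9.11129170e-01  4.12120857e-01 -1.84901021e-04]
 [ 4.12120888e-01  9.11129157e-01 -1.82959429e-04]
 [ 9.30673150e-05 -2.42901246e-04 -9.99999966e-01]] [ 5.33247369e+01  2.18131665e+01  7.43418934e+01  2.24852499e-03
  8.38596753e+01 -1.23373690e+01]
wrist 66.35068802459516 [[ 4.12054544e-01  8.75893169e-01  2.51042246e-01  1.63431973e-01]
 [ 9.11159058e-01 -3.96248904e-01 -1.13030867e-01  5.30856594e-01]
 [ 4.72250546e-04  2.75314299e-01 -9.61354156e-01  3.74518629e-01]
 [ 0.00000000e+00  0.00000000e+00  0.00000000e+00  1.00000000e+00]]
guide_jig [(array([0.422, 0.121, 0.011]), 0.57)]
cam_knob []
```

View pics/wrist1.png

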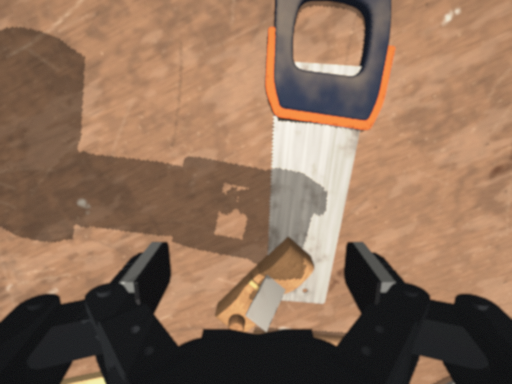

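Every row needs all seven keys. The wrist view shows only a saw and a plane, because the arm has not moved. Resending with full rows.

>>> {"op": "play_rows", "data": {
  "commands": [
    {"grip": -1,"x": 0,"y": 0,"z": 0,"rx": 0,"ry": 0,"rz": 0.186},
    {"grip": -1,"x": 0,"y": 0,"z": 0,"rx": 0,"ry": 0,"rz": 0.186},
    {"grip": -1,"x": 0,"y": 0,"z": 0,"rx": 0,"ry": 0,"rz": 0.186},
    {"grip": -1,"x": 0,"y": 0,"z": 0,"rx": 0,"ry": 0,"rz": 0.186},
    {"grip": -1,"x": 0,"y": 0,"z": 0,"rx": 0,"ry": 0,"rz": 0.186},
    {"grip": -1,"x": -0.02,"y": 0.01,"z": 0,"rx": 0,"ry": 0,"rz": 0},
    {"grip": -1,"x": -0.04,"y": 0.019,"z": 0,"rx": 0,"ry": 0,"rz": 0},
    {"grip": -1,"x": -0.04,"y": 0.019,"z": 0,"rx": 0,"ry": 0,"rz": 0},
    {"grip": -1,"x": -0.04,"y": 0.019,"z": 0,"rx": 0,"ry": 0,"rz": 0},
    {"grip": -1,"x": -0.04,"y": 0.019,"z": 0,"rx": 0,"ry": 0,"rz": 0},
    {"grip": -1,"x": -0.04,"y": 0.019,"z": 0,"rx": 0,"ry": 0,"rz": 0},
    {"grip": -1,"x": -0.04,"y": 0.019,"z": 0,"rx": 0,"ry": 0,"rz": 0}
  ]
}}

```text
time_s: 2.05
position: [0.4042, 0.2725, 0.2455]
tool_rot: [[-0.214, 0.977, 0.0], [0.977, 0.214, 0.0], [0.0, 0.0, -1.0]]
ft_force: [0.2, 0.4, 1.0]
grip_width: 0.0852
```

>>> {"op": "play_rows", "data": {
  "commands": [
    {"grip": -1,"x": -0.04,"y": 0.019,"z": 0,"rx": 0,"ry": 0,"rz": 0},
    {"grip": -1,"x": -0.04,"y": 0.019,"z": 0,"rx": 0,"ry": 0,"rz": 0},
    {"grip": -1,"x": -0.04,"y": 0.019,"z": 0,"rx": 0,"ry": 0,"rz": 0},
    {"grip": -1,"x": -0.02,"y": 0.009,"z": 0,"rx": 0,"ry": 0,"rz": 0},
    {"grip": -1,"x": 0,"y": 0,"z": 0,"rx": 0,"ry": 0,"rz": 0},
    {"grip": -1,"x": 0,"y": 0,"z": 0,"rx": 0,"ry": 0,"rz": 0}
  ]
}}

```text
time_s: 2.8
position: [0.4973, 0.152, 0.2453]
tool_rot: [[-0.215, 0.977, -0.0], [0.977, 0.215, 0.0], [0.0, -0.0, -1.0]]
ft_force: [0.5, -0.2, -0.4]
grip_width: 0.0854
```

```bash
python3 - <<'E'
from rig import env, optics, order, finder
import cv2,numpy as np
s=env.observe();print(s["time_s"],s["position"],s["tool_rot"],s["q"])
for n in ["wrist"]:
    d=optics.get_image(n);cv2.imwrite(f"pics/{n}2.png",d["color"]);np.savez(f"/tmp/{n}1.npz",**d);print(n,d["fov_y"],d["cam_to_world"])
    for t in ["guide_jig","cam_knob"]:
        print(t,[(np.round(b["point"],3),round(b["conf"],2)) for b in finder.boxes_of(n,t)])
E
```

```text
2.8 [0.49732924 0.1519756  0.24534173] [[-2.15144585e-01  9.76582138e-01 -3.68777511e-04]
 [ 9.76582139e-01  2.15144696e-01  2.92070484e-04]
 [ 3.64571343e-04 -2.97304148e-04 -9.99999889e-01]] [ 3.92495005e+00  1.88006835e+01  7.90071311e+01  1.83103434e-02
  8.22121202e+01 -8.50154815e+00]
wrist 66.35068802459516 [[ 9.76559108e-01  2.06964471e-01  5.91440233e-02  4.82782297e-01]
 [ 2.15249401e-01 -9.39043342e-01 -2.68077035e-01  2.21148145e-01]
 [ 5.63797433e-05  2.74523785e-01 -9.61580308e-01  3.74670728e-01]
 [ 0.00000000e+00  0.00000000e+00  0.00000000e+00  1.00000000e+00]]
guide_jig [(array([0.528, 0.119, 0.016]), 0.66)]
cam_knob [(array([0.523, 0.101, 0.034]), 0.81)]
```

View pics/wrist2.png

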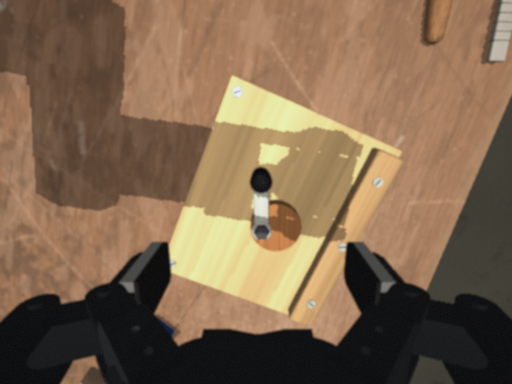

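The wrist view shows the jig whole: knob at (261,180), bolt at (261,232), fence along (385,165)–(305,305). Fitting the geometry precisely.

```bash
cat > fit.py <<'E'
from h import *
from scipy.optimize import least_squares
def fit(ds):
    """jig pose: template heights; bed rect & fence rect edges via minAreaRect on classes"""
    out=[]
    for n,d in ds.items():
        P,m=cloud(d);q=P[m];
        r=(q[:,0]>.38)&(q[:,0]<.68)&(q[:,1]>-.08)&(q[:,1]<.28)
        q=q[r]
        z0=np.median(q[q[:,2]<.006][:,2])
        th=np.radians(-10.);o=np.array([.5751,.0922])
        for it in range(5):
            R=np.array([[np.cos(th),-np.sin(th)],[np.sin(th),np.cos(th)]])
            l=(q[:,:2]-o)@R
            top=(abs(q[:,2]-z0-.039)<.004)&(l[:,0]>.02)&(l[:,0]<.068)&(abs(l[:,1])<.135)
            c,sz,a=cv2.minAreaRect((l[top]*1000).astype(np.float32))
            a=a if a<45 else a-90
            if sz[0]>sz[1]: sz=sz[::-1]
            th+=np.radians(a)
            R=np.array([[np.cos(th),-np.sin(th)],[np.sin(th),np.cos(th)]])
            l=(q[:,:2]-o)@R
            t=l[top]*1000
            lo=np.percentile(t,1,axis=0);hi=np.percentile(t,99,axis=0)
            mid=(lo+hi)/2
            o=o+R@((mid-np.array([43.5,0]))/1000)
        k=(q[:,2]-z0>.075)
        kc=(q[k][:,:2].min(0)+q[k][:,:2].max(0))/2
        kt=q[:,2]-z0>.084
        bolt=o+R@np.array([-.0585,-.018])
        v=R.T@(kc-bolt);
        print(n,"z0",z0.round(4),"o",o.round(4),"th",np.degrees(th).round(2),"size",(hi-lo).round(1),"bolt",bolt.round(4),"knob",kc.round(4),(q[kt][:,:2].mean(0).round(4) if kt.any() else None),"r",np.hypot(*v).round(4),"cam",np.arctan2(-v[0],v[1]).round(3))
E
python3 - <<'E'
import numpy as np
from fit import *
fit({n:dict(np.load(f"/tmp/{n}.npz")) for n in ["scene0","side0","wrist1"]})
E
```

```text
scene0 z0 -0.0002 o [0.5768 0.0889] th -10.27 size [ 36.3 246.6] bolt [0.516  0.0816] knob [0.4983 0.1497] [0.4984 0.1487] r 0.0704 cam 0.434
side0 z0 -0.0006 o [0.577  0.0933] th -10.42 size [ 33.5 245.7] bolt [0.5162 0.0861] knob [0.5004 0.1553] [0.5001 0.1553] r 0.0709 cam 0.406
wrist1 z0 0.0008 o [0.5789 0.0931] th -10.31 size [ 32.8 243. ] bolt [0.5181 0.0858] knob [0.4972 0.1541] [0.4956 0.162 ] r 0.0714 cam 0.477
```

>>> {"op": "play_rows", "data": {
  "commands": [
    {"grip": -1,"x": 0.001,"y": 0,"z": 0.04,"rx": 0,"ry": 0,"rz": 0},
    {"grip": -1,"x": 0,"y": 0,"z": 0.04,"rx": 0,"ry": 0,"rz": 0},
    {"grip": -1,"x": 0,"y": 0,"z": 0.04,"rx": 0,"ry": 0,"rz": 0},
    {"grip": -1,"x": 0,"y": 0,"z": 0.035,"rx": 0,"ry": 0,"rz": 0},
    {"grip": -1,"x": 0,"y": 0,"z": 0.02,"rx": 0,"ry": 0,"rz": 0},
    {"grip": 0.1,"x": 0,"y": 0,"z": 0,"rx": 0,"ry": 0,"rz": 0},
    {"grip": 0.5,"x": 0,"y": 0,"z": 0,"rx": 0,"ry": 0,"rz": 0},
    {"grip": 0.7,"x": 0,"y": 0,"z": 0,"rx": 0,"ry": 0,"rz": 0},
    {"grip": 1,"x": 0,"y": 0,"z": 0,"rx": 0,"ry": 0,"rz": 0},
    {"grip": 1,"x": 0,"y": 0,"z": 0,"rx": 0,"ry": 0,"rz": 0},
    {"grip": 1,"x": 0,"y": 0,"z": 0,"rx": 0,"ry": 0,"rz": 0}
  ],
  "squeeze": 25
}}

```text
time_s: 4.32
position: [0.4985, 0.1524, 0.0714]
tool_rot: [[-0.214, 0.977, 0.003], [0.977, 0.214, 0.001], [0.0, 0.003, -1.0]]
ft_force: [1.0, 2.6, 6.7]
grip_width: 0.0222
```

The knob is gripped: 22 mm opening. Turning it now.

>>> {"op": "play_rows", "data": {
  "commands": [
    {"grip": 1,"x": -0.0005,"y": -0.0056,"z": 0,"rx": 0,"ry": 0,"rz": -0.08},
    {"grip": 1,"x": -0.0005,"y": -0.0056,"z": 0,"rx": 0,"ry": 0,"rz": -0.08},
    {"grip": 1,"x": -0.0005,"y": -0.0056,"z": 0,"rx": 0,"ry": 0,"rz": -0.08},
    {"grip": 1,"x": -0.0005,"y": -0.0056,"z": 0,"rx": 0,"ry": 0,"rz": -0.08},
    {"grip": 1,"x": -0.0005,"y": -0.0056,"z": 0,"rx": 0,"ry": 0,"rz": -0.08},
    {"grip": 1,"x": -0.0005,"y": -0.0056,"z": 0,"rx": 0,"ry": 0,"rz": -0.08},
    {"grip": 1,"x": -0.0005,"y": -0.0056,"z": 0,"rx": 0,"ry": 0,"rz": -0.08},
    {"grip": 1,"x": 0,"y": 0,"z": 0,"rx": 0,"ry": 0,"rz": 0}
  ]
}}

```text
time_s: 5.32
position: [0.4649, 0.1318, 0.0713]
tool_rot: [[-0.701, 0.713, 0.002], [0.713, 0.701, 0.0], [-0.001, 0.001, -1.0]]
ft_force: [-1.4, 0.0, 8.1]
grip_width: 0.0224
```

>>> {"op": "play_rows", "data": {
  "commands": [
    {"grip": 1,"x": -0.0005,"y": -0.0052,"z": 0,"rx": 0,"ry": 0,"rz": -0.075},
    {"grip": 1,"x": -0.0005,"y": -0.0052,"z": 0,"rx": 0,"ry": 0,"rz": -0.075},
    {"grip": 1,"x": -0.0005,"y": -0.0052,"z": 0,"rx": 0,"ry": 0,"rz": -0.075},
    {"grip": 1,"x": -0.0005,"y": -0.0052,"z": 0,"rx": 0,"ry": 0,"rz": -0.075},
    {"grip": 1,"x": -0.0005,"y": -0.0052,"z": 0,"rx": 0,"ry": 0,"rz": -0.075},
    {"grip": 1,"x": -0.0005,"y": -0.0052,"z": 0,"rx": 0,"ry": 0,"rz": -0.075},
    {"grip": 1,"x": -0.0005,"y": -0.0052,"z": 0,"rx": 0,"ry": 0,"rz": -0.075},
    {"grip": 1,"x": 0,"y": 0,"z": 0,"rx": 0,"ry": 0,"rz": 0},
    {"grip": 1,"x": 0,"y": 0,"z": 0,"rx": 0,"ry": 0,"rz": 0},
    {"grip": 1,"x": 0,"y": 0,"z": 0,"rx": 0,"ry": 0,"rz": 0}
  ]
}}

```text
time_s: 6.58
position: [0.4479, 0.0995, 0.0713]
tool_rot: [[-0.964, 0.266, 0.0], [0.266, 0.964, -0.001], [-0.001, -0.0, -1.0]]
ft_force: [-2.9, -1.6, 11.2]
grip_width: 0.0222
```

>>> {"op": "play_rows", "data": {
  "commands": [
    {"grip": 0,"x": 0,"y": 0,"z": 0,"rx": 0,"ry": 0,"rz": 0},
    {"grip": -1,"x": 0,"y": 0,"z": 0,"rx": 0,"ry": 0,"rz": 0},
    {"grip": -1,"x": 0,"y": 0,"z": 0,"rx": 0,"ry": 0,"rz": 0},
    {"grip": -1,"x": 0,"y": 0,"z": 0,"rx": 0,"ry": 0,"rz": 0},
    {"grip": -1,"x": 0,"y": 0,"z": -0.02,"rx": 0,"ry": 0,"rz": 0},
    {"grip": -1,"x": 0,"y": 0,"z": -0.04,"rx": 0,"ry": 0,"rz": 0},
    {"grip": -1,"x": 0,"y": 0,"z": -0.04,"rx": 0,"ry": 0,"rz": 0},
    {"grip": -1,"x": 0,"y": 0,"z": -0.04,"rx": 0,"ry": 0,"rz": 0},
    {"grip": -1,"x": 0,"y": 0,"z": -0.04,"rx": 0,"ry": 0,"rz": 0},
    {"grip": -1,"x": 0,"y": 0,"z": 0,"rx": 0,"ry": 0,"rz": 0}
  ]
}}

```text
time_s: 7.82
position: [0.4489, 0.0998, 0.2527]
tool_rot: [[-0.964, 0.266, 0.006], [0.266, 0.964, -0.0], [-0.006, 0.001, -1.0]]
ft_force: [-0.5, -0.2, 0.3]
grip_width: 0.0853
```

```bash
python3 - <<'E'
from rig import env, optics, order, finder
import cv2,numpy as np
from fit import *
s=env.observe();print(s["time_s"],s["position"],s["q"])
ds={n:optics.get_image(n) for n in ["scene","side","wrist"]}
for n in ds: np.savez(f"/tmp/{n}3.npz",**ds[n])
cv2.imwrite("pics/w3.png",np.hstack([ds["wrist"]["color"][:, :], cv2.resize(ds["scene"]["color"][140:230,120:190],None,fx=384/90,fy=384/90)[:,:280]]))
fit(ds)
E
```

```text
7.825 [0.44892577 0.09982393 0.25273315] [-2.26762356e+00  1.22419440e+01  8.71312644e+01  2.02309925e-03
  8.02982073e+01 -7.68182563e+01]
scene z0 -0.0002 o [0.5763 0.0878] th -10.07 size [ 35.4 244.6] bolt [0.5156 0.0803] knob [0.4354 0.0997] [0.43   0.0727] r 0.0825 cam 1.509
side z0 -0.0006 o [0.5773 0.0942] th -10.45 size [ 33.5 244.7] bolt [0.5165 0.0871] knob [0.4371 0.1082] [0.4421 0.1404] r 0.0821 cam 1.493
wrist z0 0.0009 o [0.5759 0.0778] th -10.17 size [ 33.2 213. ] bolt [0.5151 0.0704] knob [0.4467 0.1019] [0.4391 0.1031] r 0.0753 cam 1.318
```

View pics/w3.png

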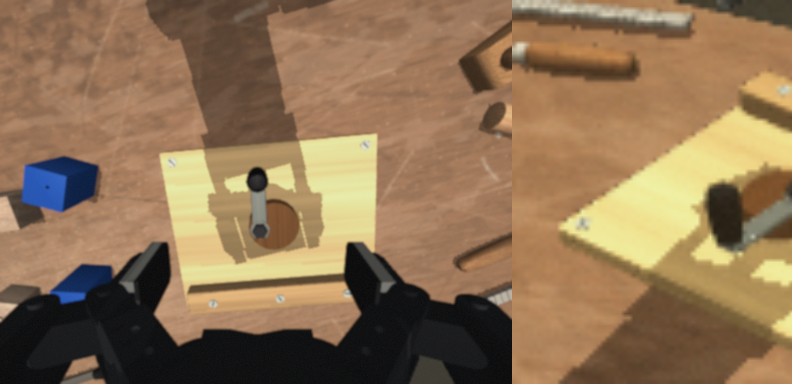

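The lever now stands perpendicular to the fence (knob at (257,180), bolt at (260,232)), and the kinematics give cam ≈ 1.55. On to the block.

>>> {"op": "play_rows", "data": {
  "commands": [
    {"grip": -1,"x": 0,"y": 0,"z": 0,"rx": 0,"ry": 0,"rz": -0.143},
    {"grip": -1,"x": 0,"y": 0,"z": 0,"rx": 0,"ry": 0,"rz": -0.143},
    {"grip": -1,"x": 0,"y": 0,"z": 0,"rx": 0,"ry": 0,"rz": -0.143},
    {"grip": -1,"x": 0,"y": 0,"z": 0,"rx": 0,"ry": 0,"rz": -0.142},
    {"grip": -1,"x": 0.006,"y": -0.02,"z": 0,"rx": 0,"ry": 0,"rz": 0},
    {"grip": -1,"x": 0.012,"y": -0.038,"z": 0,"rx": 0,"ry": 0,"rz": 0},
    {"grip": -1,"x": 0.012,"y": -0.038,"z": 0,"rx": 0,"ry": 0,"rz": 0},
    {"grip": -1,"x": 0.012,"y": -0.038,"z": 0,"rx": 0,"ry": 0,"rz": 0},
    {"grip": -1,"x": 0.012,"y": -0.038,"z": 0,"rx": 0,"ry": 0,"rz": 0},
    {"grip": -1,"x": 0.012,"y": -0.038,"z": 0,"rx": 0,"ry": 0,"rz": 0},
    {"grip": -1,"x": 0.012,"y": -0.038,"z": 0,"rx": 0,"ry": 0,"rz": 0},
    {"grip": -1,"x": 0.012,"y": -0.038,"z": 0,"rx": 0,"ry": 0,"rz": 0}
  ]
}}

```text
time_s: 9.48
position: [0.4464, -0.2012, 0.2489]
tool_rot: [[-0.955, -0.296, -0.002], [-0.296, 0.955, 0.002], [0.002, 0.002, -1.0]]
ft_force: [0.2, 0.6, 0.5]
grip_width: 0.0852
```

>>> {"op": "play_rows", "data": {
  "commands": [
    {"grip": -1,"x": 0.012,"y": -0.038,"z": 0,"rx": 0,"ry": 0,"rz": 0},
    {"grip": -1,"x": 0.012,"y": -0.038,"z": 0,"rx": 0,"ry": 0,"rz": 0},
    {"grip": -1,"x": 0.012,"y": -0.038,"z": 0,"rx": 0,"ry": 0,"rz": 0},
    {"grip": -1,"x": 0.012,"y": -0.038,"z": 0,"rx": 0,"ry": 0,"rz": 0},
    {"grip": -1,"x": 0.002,"y": -0.018,"z": 0,"rx": 0,"ry": 0,"rz": 0},
    {"grip": -1,"x": 0,"y": 0,"z": 0,"rx": 0,"ry": 0,"rz": 0},
    {"grip": -1,"x": 0,"y": 0,"z": 0,"rx": 0,"ry": 0,"rz": 0}
  ]
}}

```text
time_s: 10.35
position: [0.4495, -0.3763, 0.2496]
tool_rot: [[-0.955, -0.297, -0.001], [-0.297, 0.955, 0.002], [0.001, 0.002, -1.0]]
ft_force: [-0.4, 0.2, 0.5]
grip_width: 0.0852
```

```bash
python3 - <<'E'
from rig import env, optics, order, finder
import cv2,numpy as np
from fit import *
s=env.observe();print(s["time_s"],s["position"],s["tool_rot"][:,1],s["q"])
ds={n:optics.get_image(n) for n in ["scene","side","wrist"]}
for n in ds: np.savez(f"/tmp/{n}4.npz",**ds[n])
cv2.imwrite("pics/w4.png",ds["wrist"]["color"])
fit({n:ds[n] for n in ["scene","side"]})
for n,d in ds.items():
    P,m=cloud(d);q=P[m]
    s=(q[:,0]>.41)&(q[:,0]<.49)&(q[:,1]>-.415)&(q[:,1]<-.34)&(q[:,2]>.063)&(q[:,2]<.073)
    if s.sum()>10: print(n,s.sum(),cv2.minAreaRect((q[s][:,:2]*1000).astype(np.float32)),np.median(q[s][:,2]))
E
```

```text
10.35 [ 0.44948449 -0.3763015   0.2495566 ] [-0.29709455  0.9548464   0.00178399] [-5.15003612e+01  2.53808328e+01  6.77993230e+01  4.86824339e-03
  8.69276043e+01 -1.58783864e+02]
scene z0 -0.0002 o [0.5764 0.0889] th -10.76 size [ 36.8 245.2] bolt [0.5155 0.0822] knob [0.447  0.0969] [0.4464 0.0954] r 0.0701 cam 1.548
side z0 -0.0006 o [0.5771 0.0941] th -10.24 size [ 33.2 244.5] bolt [0.5163 0.0868] knob [0.4198 0.0339] [ 0.3943 -0.0074] r 0.11 cam 2.251
scene 216 ((450.6156005859375, -379.6718444824219), (47.59672546386719, 44.4597053527832), 17.746807098388672) 0.06736335959519385
side 79 ((452.3817138671875, -375.0763854980469), (43.998435974121094, 47.470462799072266), 21.702266693115234) 0.06625507357337013
wrist 1640 ((453.24749755859375, -376.6090087890625), (44.18598937988281, 44.292415618896484), 18.288846969604492) 0.06880218959012574
```

View pics/w4.png

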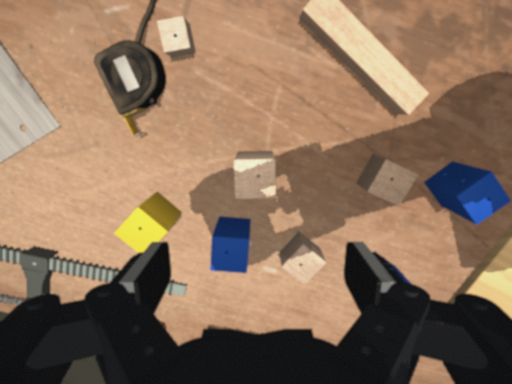

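The wrist view shows the pale block at (255,175), under the tool. The blue block at (231,245) and cubes at (303,257) and (388,178) are clear of the fingers. Descending and gripping.

>>> {"op": "play_rows", "data": {
  "commands": [
    {"grip": -1,"x": -0.0022,"y": -0.0014,"z": 0.03,"rx": 0,"ry": 0,"rz": -0.017},
    {"grip": -1,"x": 0,"y": 0,"z": 0.04,"rx": 0,"ry": 0,"rz": 0},
    {"grip": -1,"x": 0,"y": 0,"z": 0.04,"rx": 0,"ry": 0,"rz": 0},
    {"grip": -1,"x": 0,"y": 0,"z": 0.04,"rx": 0,"ry": 0,"rz": 0},
    {"grip": -1,"x": 0,"y": 0,"z": 0.032,"rx": 0,"ry": 0,"rz": 0},
    {"grip": -1,"x": 0,"y": 0,"z": 0.02,"rx": 0,"ry": 0,"rz": 0},
    {"grip": -0.4,"x": 0,"y": 0,"z": 0,"rx": 0,"ry": 0,"rz": 0},
    {"grip": 0,"x": 0,"y": 0,"z": 0,"rx": 0,"ry": 0,"rz": 0},
    {"grip": 0.3,"x": 0,"y": 0,"z": 0,"rx": 0,"ry": 0,"rz": 0},
    {"grip": 1,"x": 0,"y": 0,"z": 0,"rx": 0,"ry": 0,"rz": 0},
    {"grip": 1,"x": 0,"y": 0,"z": 0,"rx": 0,"ry": 0,"rz": 0},
    {"grip": 1,"x": 0,"y": 0,"z": 0,"rx": 0,"ry": 0,"rz": 0}
  ],
  "squeeze": 30
}}

```text
time_s: 12.0
position: [0.4526, -0.3782, 0.0497]
tool_rot: [[-0.95, -0.313, 0.002], [-0.313, 0.95, -0.002], [-0.001, -0.002, -1.0]]
ft_force: [0.3, 1.6, 6.3]
grip_width: 0.0445
```

>>> {"op": "play_rows", "data": {
  "commands": [
    {"grip": 1,"x": 0,"y": 0,"z": -0.01,"rx": 0,"ry": 0,"rz": 0},
    {"grip": 1,"x": 0,"y": 0,"z": -0.03,"rx": 0,"ry": 0,"rz": 0},
    {"grip": 1,"x": 0,"y": 0,"z": -0.035,"rx": 0,"ry": 0,"rz": 0},
    {"grip": 1,"x": 0,"y": 0,"z": -0.035,"rx": 0,"ry": 0,"rz": 0},
    {"grip": 1,"x": 0,"y": 0,"z": -0.03,"rx": 0,"ry": 0,"rz": 0},
    {"grip": 1,"x": 0,"y": 0,"z": 0,"rx": 0,"ry": 0,"rz": 0},
    {"grip": 1,"x": 0,"y": 0,"z": 0,"rx": 0,"ry": 0,"rz": 0}
  ]
}}

```text
time_s: 12.88
position: [0.4518, -0.3775, 0.1874]
tool_rot: [[-0.95, -0.313, -0.001], [-0.313, 0.95, 0.001], [0.001, 0.002, -1.0]]
ft_force: [0.0, 0.5, -2.0]
grip_width: 0.0448
```

```bash
python3 - <<'E'
from rig import env, optics, order, finder
import cv2,numpy as np
s=env.observe();print(s["time_s"],s["position"],s["tool_rot"],s["grip_width"],s["ft_force"])
ds={n:optics.get_image(n) for n in ["side","wrist"]}
for n in ds: np.savez(f"/tmp/{n}5.npz",**ds[n])
c=ds["side"]["color"][110:300,180:330]
cv2.imwrite("pics/w5.png",np.hstack([ds["wrist"]["color"][:,:], cv2.resize(c,None,fx=384/190,fy=384/190)[:,:288]]))
E
```

```text
12.875 [ 0.45175583 -0.37747945  0.18736966] [[-9.49823502e-01 -3.12784298e-01 -1.13918877e-03]
 [-3.12785686e-01  9.49822748e-01  1.36445434e-03]
 [ 6.55247514e-04  1.65231275e-03 -9.99998420e-01]] 0.04476637987810647 [ 0.03427066  0.54933556 -2.036178  ]
```

View pics/w5.png

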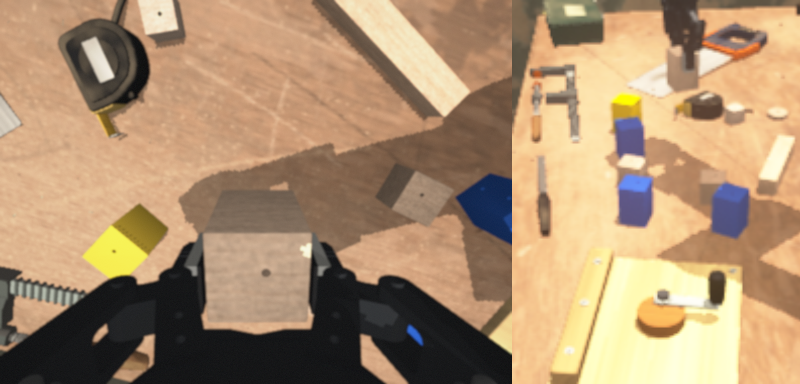

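The block is held squarely, 44.8 mm across. Now I measure its offset in the hand and refine the jig's pose from the side and scene views.

```bash
python3 - <<'E'
import numpy as np
from fit import *
d=dict(np.load("/tmp/wrist5.npz"));P,m=cloud(d)
R=np.array([[-.9498,-.3128,-.001],[-.3128,.9498,.0014],[.0007,.0017,-1]]);t=np.array([.45176,-.37748,.18737])
L=(P-t)@R
s=m&(abs(L[...,2]+.0186)<.004)&(abs(L[...,0])<.04)&(abs(L[...,1])<.03)
q=L[s]*1000;print("top",s.sum(),np.percentile(q,[1,50,99],axis=0).round(1))
# front face: x ~ +22
f=m&(L[...,2]>-.01)&(L[...,2]<.04)&(abs(L[...,1])<.015)&(abs(L[...,0])<.04)
q=L[f]*1000;print("front",f.sum(),np.percentile(q,[1,50,99],axis=0).round(1))
fit({n:dict(np.load(f"/tmp/{n}.npz")) for n in ["side5"]})
E
```

```text
top 10200 [[-21.6 -23.4 -21.4]
 [  2.4   0.9 -18.7]
 [ 21.3  25.3 -15.3]]
front 1870 [[ 20.6 -14.8  -9.8]
 [ 21.1  -0.1   9.1]
 [ 21.6  14.7  39.1]]
side5 z0 -0.0006 o [0.577  0.0937] th -10.08 size [ 33.7 244.7] bolt [0.5163 0.0862] knob [0.4198 0.0243] [ 0.3988 -0.0183] r 0.1146 cam 2.317
```

>>> {"op": "play_rows", "data": {
  "commands": [
    {"grip": 1,"x": 0,"y": 0,"z": 0,"rx": 0,"ry": 0,"rz": 0.1244},
    {"grip": 1,"x": 0,"y": 0,"z": 0,"rx": 0,"ry": 0,"rz": 0.1244},
    {"grip": 1,"x": 0,"y": 0,"z": 0,"rx": 0,"ry": 0,"rz": 0.1244},
    {"grip": 1,"x": 0,"y": 0,"z": 0,"rx": 0,"ry": 0,"rz": 0.1244},
    {"grip": 1,"x": -0.002,"y": 0.02,"z": 0,"rx": 0,"ry": 0,"rz": 0},
    {"grip": 1,"x": -0.0037,"y": 0.04,"z": 0,"rx": 0,"ry": 0,"rz": 0},
    {"grip": 1,"x": -0.0037,"y": 0.04,"z": 0,"rx": 0,"ry": 0,"rz": 0},
    {"grip": 1,"x": -0.0037,"y": 0.04,"z": 0,"rx": 0,"ry": 0,"rz": 0},
    {"grip": 1,"x": -0.0037,"y": 0.04,"z": 0,"rx": 0,"ry": 0,"rz": 0},
    {"grip": 1,"x": -0.0037,"y": 0.04,"z": 0,"rx": 0,"ry": 0,"rz": 0},
    {"grip": 1,"x": -0.0037,"y": 0.04,"z": 0,"rx": 0,"ry": 0,"rz": 0},
    {"grip": 1,"x": -0.0037,"y": 0.04,"z": 0,"rx": 0,"ry": 0,"rz": 0}
  ]
}}

```text
time_s: 14.48
position: [0.5329, -0.0853, 0.1879]
tool_rot: [[-0.984, 0.176, -0.001], [0.176, 0.984, 0.001], [0.001, 0.0, -1.0]]
ft_force: [0.6, 0.1, -2.1]
grip_width: 0.0447
```

>>> {"op": "play_rows", "data": {
  "commands": [
    {"grip": 1,"x": -0.0037,"y": 0.04,"z": 0,"rx": 0,"ry": 0,"rz": 0},
    {"grip": 1,"x": -0.0037,"y": 0.04,"z": 0,"rx": 0,"ry": 0,"rz": 0},
    {"grip": 1,"x": -0.002,"y": 0.0175,"z": 0,"rx": 0,"ry": 0,"rz": 0},
    {"grip": 1,"x": 0,"y": 0,"z": 0,"rx": 0,"ry": 0,"rz": 0},
    {"grip": 1,"x": 0,"y": 0,"z": 0,"rx": 0,"ry": 0,"rz": 0},
    {"grip": 1,"x": 0,"y": 0,"z": 0,"rx": 0,"ry": 0,"rz": 0}
  ]
}}

```text
time_s: 15.22
position: [0.5596, 0.0055, 0.1883]
tool_rot: [[-0.984, 0.18, -0.0], [0.18, 0.984, -0.0], [0.0, -0.0, -1.0]]
ft_force: [-0.8, -0.2, -0.9]
grip_width: 0.0445
```

```bash
python3 - <<'E'
from rig import env, optics, order, finder
import cv2,numpy as np
s=env.observe();print(s["time_s"],s["position"],s["tool_rot"],s["grip_width"],s["ft_force"],s["q"])
th=np.radians(-10.3);R=np.array([[np.cos(th),-np.sin(th)],[np.sin(th),np.cos(th)]]);print("jig xy",R.T@(s["position"][:2]-[.578,.093]))
ds={n:optics.get_image(n) for n in ["scene","wrist"]}
for n in ds: np.savez(f"/tmp/{n}6.npz",**ds[n])
c=ds["scene"]["color"][100:240,120:260]
cv2.imwrite("pics/w6.png",np.hstack([ds["wrist"]["color"][:,:400], cv2.resize(c,(384,384))]))
E
```

```text
15.225 [0.5596206  0.00549931 0.18830967] [[-9.83724994e-01  1.79680620e-01 -1.04221490e-04]
 [ 1.79680633e-01  9.83724989e-01 -1.28273399e-04]
 [ 7.94770398e-05 -1.44912332e-04 -9.99999986e-01]] 0.044494303092360805 [-0.77357854 -0.22822995 -0.91958218] [-1.15528745e+01  2.54536135e+01  7.82651376e+01 -8.64295416e-03
  7.62856276e+01 -9.11996673e+01]
jig xy [-0.0024379 -0.0893769]
```

View pics/w6.png

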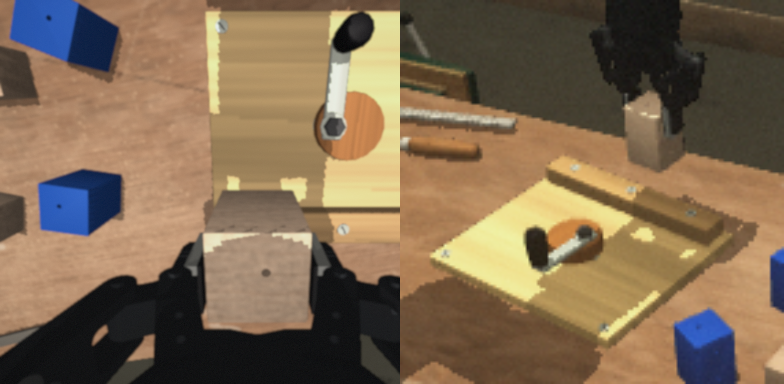

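The wrist view shows the jig's edge and the fence's inner edge at row ~208, with the bolt at (333,125). Measuring the fence face relative to the tool from this depth picture.

```bash
python3 - <<'E'
import numpy as np
from h import *
d=dict(np.load("/tmp/wrist6.npz"));P,m=cloud(d)
a=np.radians(169.7);R=np.array([[np.cos(a),np.sin(a),0],[np.sin(a),-np.cos(a),0],[0,0,-1]]);t=np.array([.55962,.0055,0])
R=np.array([[-.98389,.1788,0],[.1788,.98389,0],[0,0,-1]])
L=(P-t)@R; z=P[...,2]
f=m&(abs(z-.040)<.004)&(L[...,0]>-.07)&(L[...,0]<0)
print("fence top pts",f.sum());
for lo in np.arange(.02,.2,.02):
    g=f&(L[...,1]>lo)&(L[...,1]<lo+.02)
    if g.sum()>20: print(lo.round(2),np.percentile(L[g][:,0]*1000,[2,50,98]).round(1),np.median(z[g]).round(4))
b=m&(abs(z-.0155)<.004)&(L[...,0]>0.03)&(L[...,0]<.15)
for lo in np.arange(.03,.15,.03):
    g=b&(L[...,0]>lo)&(L[...,0]<lo+.03)
    if g.sum()>20: print("base end y",lo.round(2),np.percentile(L[g][:,1]*1000,[.5,1,50]).round(1),np.median(z[g]).round(4))
r=m&(abs(z-.036)<.003)&(L[...,0]>0.02)&(L[...,0]<.12)&(L[...,1]>.03)&(L[...,1]<.15)
q=(L[r][:,:2]*1000).astype(np.float32);print("roller",r.sum(),cv2.minEnclosingCircle(q),np.percentile(q,[1,99],axis=0))
E
```

```text
fence top pts 4941
0.04 [-49.4 -36.5 -30.1] 0.0397
0.06 [-61.5 -44.5 -30.4] 0.0398
0.08 [-63.  -45.2 -30.6] 0.0399
0.1 [-63.  -45.7 -30.4] 0.0397
0.12 [-62.8 -45.9 -30.7] 0.0398
0.14 [-62.9 -45.7 -30.3] 0.0399
0.16 [-63.1 -45.9 -30.5] 0.0399
0.18 [-62.9 -45.3 -30.4] 0.0399
base end y 0.03 [-44.6 -43.6  54.5] 0.0159
base end y 0.06 [-223.6 -222.6   64.2] 0.0159
base end y 0.09 [-224.9 -224.6   94.8] 0.0159
base end y 0.12 [-140.1 -136.6   70.7] 0.0159
roller 2760 ((70.98674774169922, 82.48192596435547), 49.383453369140625) [[ 24.26175991  58.41540558]
 [ 84.24027496 118.5765554 ]]
```

The fence face is 29.8 mm from the TCP and parallel to the tool, so the block is at jig (-2.5, -90). Lowering it there, outside the gap, with a 2.5 mm correction.

>>> {"op": "play_rows", "data": {
  "commands": [
    {"grip": 1,"x": -0.0025,"y": 0,"z": 0.02,"rx": 0,"ry": 0,"rz": 0},
    {"grip": 1,"x": 0,"y": 0,"z": 0.03,"rx": 0,"ry": 0,"rz": 0},
    {"grip": 1,"x": 0,"y": 0,"z": 0.03,"rx": 0,"ry": 0,"rz": 0},
    {"grip": 1,"x": 0,"y": 0,"z": 0.025,"rx": 0,"ry": 0,"rz": 0},
    {"grip": 1,"x": 0,"y": 0,"z": 0.012,"rx": 0,"ry": 0,"rz": 0},
    {"grip": 1,"x": 0,"y": 0,"z": 0.003,"rx": 0,"ry": 0,"rz": 0},
    {"grip": 1,"x": 0,"y": 0,"z": 0.0015,"rx": 0,"ry": 0,"rz": 0},
    {"grip": 1,"x": 0,"y": 0,"z": 0,"rx": 0,"ry": 0,"rz": 0},
    {"grip": 1,"x": 0,"y": 0,"z": 0,"rx": 0,"ry": 0,"rz": 0}
  ]
}}

```text
time_s: 16.45
position: [0.5624, 0.0061, 0.0674]
tool_rot: [[-0.984, 0.178, 0.001], [0.178, 0.984, -0.0], [-0.001, -0.0, -1.0]]
ft_force: [-0.4, -0.2, -0.5]
grip_width: 0.0442
```

>>> {"op": "play_rows", "data": {
  "commands": [
    {"grip": 1,"x": 0,"y": 0,"z": 0.001,"rx": 0,"ry": 0,"rz": 0},
    {"grip": 1,"x": 0,"y": 0,"z": 0.001,"rx": 0,"ry": 0,"rz": 0},
    {"grip": 1,"x": 0,"y": 0,"z": 0,"rx": 0,"ry": 0,"rz": 0},
    {"grip": 1,"x": 0,"y": 0,"z": 0,"rx": 0,"ry": 0,"rz": 0}
  ]
}}

```text
time_s: 16.95
position: [0.5622, 0.0061, 0.0648]
tool_rot: [[-0.984, 0.178, -0.0], [0.178, 0.984, 0.0], [0.0, -0.0, -1.0]]
ft_force: [0.4, 0.6, -1.0]
grip_width: 0.0445
```

>>> {"op": "play_rows", "data": {
  "commands": [
    {"grip": 1,"x": 0,"y": 0,"z": 0.0007,"rx": 0,"ry": 0,"rz": 0},
    {"grip": 1,"x": 0,"y": 0,"z": 0,"rx": 0,"ry": 0,"rz": 0},
    {"grip": 1,"x": 0,"y": 0,"z": 0,"rx": 0,"ry": 0,"rz": 0}
  ]
}}

```text
time_s: 17.32
position: [0.5623, 0.0061, 0.0647]
tool_rot: [[-0.984, 0.178, 0.0], [0.178, 0.984, -0.0], [-0.0, -0.0, -1.0]]
ft_force: [-2.4, 0.2, 5.9]
grip_width: 0.0448
```

```bash
python3 - <<'E'
from rig import env, optics
import cv2,numpy as np
s=env.observe();print(s["time_s"],s["position"],s["ft_force"])
ds={n:optics.get_image(n) for n in ["scene","side","wrist"]}
for n in ds: np.savez(f"/tmp/{n}7.npz",**ds[n])
c=cv2.resize(ds["scene"]["color"][140:230,150:260],None,fx=3.5,fy=3.5);e=cv2.resize(ds["side"]["color"][180:320,190:310],None,fx=3,fy=3)
h=max(c.shape[0],e.shape[0]);p=lambda i:cv2.copyMakeBorder(i,0,h-i.shape[0],0,0,cv2.BORDER_CONSTANT)
cv2.imwrite("pics/w7.png",np.hstack([p(c),p(e)]))
cv2.imwrite("pics/w7b.png",ds["wrist"]["color"])
E
```

```text
17.325 [0.56227987 0.00610773 0.06468946] [-2.38334138  0.1835007   5.93845401]
```

View pics/w7.png

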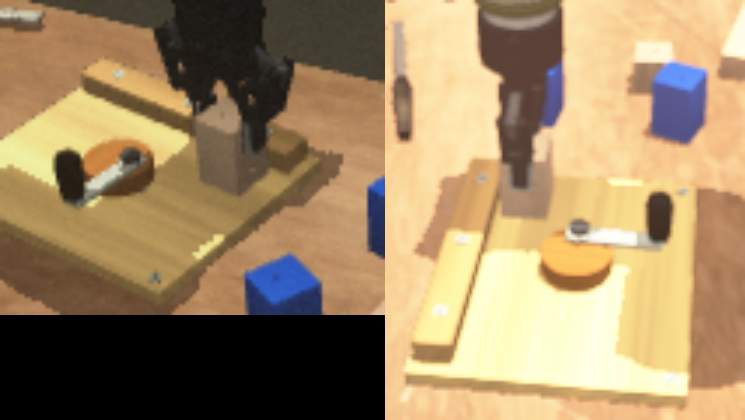

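View pics/w7b.png

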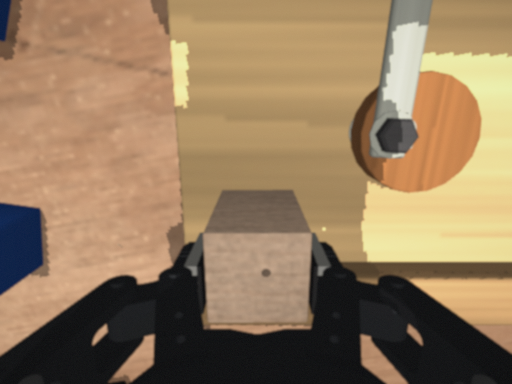

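The block stands on the bed (5.9 N contact) at the -y end, clear of the roller, and the roller at (418,130) in the wrist view lies off its lane. Sliding it along the fence.

>>> {"op": "play_rows", "data": {
  "commands": [
    {"grip": 1,"x": 0,"y": 0.005,"z": 0,"rx": 0,"ry": 0,"rz": 0},
    {"grip": 1,"x": 0,"y": 0.01,"z": 0,"rx": 0,"ry": 0,"rz": 0},
    {"grip": 1,"x": 0,"y": 0.01,"z": 0,"rx": 0,"ry": 0,"rz": 0},
    {"grip": 1,"x": 0,"y": 0.01,"z": 0,"rx": 0,"ry": 0,"rz": 0},
    {"grip": 1,"x": 0,"y": 0.01,"z": 0,"rx": 0,"ry": 0,"rz": 0},
    {"grip": 1,"x": 0,"y": 0,"z": 0,"rx": 0,"ry": 0,"rz": 0}
  ]
}}

```text
time_s: 18.23
position: [0.5709, 0.0513, 0.0647]
tool_rot: [[-0.984, 0.178, 0.002], [0.178, 0.984, 0.0], [-0.002, 0.001, -1.0]]
ft_force: [0.3, 1.7, 4.7]
grip_width: 0.0444
```

```bash
python3 - <<'E'
from rig import env, optics
import cv2,numpy as np
from h import *
s=env.observe();print(s["time_s"],s["position"],s["ft_force"])
d=optics.get_image("wrist");P,m=cloud(d);cv2.imwrite("pics/w8.png",d["color"])
R=s["tool_rot"];L=(P-s["position"])@R;z=P[...,2]
f=m&(abs(z-.040)<.004)&(L[...,0]>-.07)&(L[...,0]<0)&(L[...,1]>.035)
print("fence",f.sum(),np.percentile(L[f][:,0]*1000,[2,50,98]) if f.any() else 0)
r=m&(abs(z-.036)<.003)&(L[...,0]>0.02)&(L[...,0]<.12)&(L[...,1]>-.02)&(L[...,1]<.1)
q=L[r]*1000;print("roller",np.percentile(q,[.2,1,50,99,99.8],axis=0).round(1))
f=m&(z<.08)&(z>.05)&(abs(L[...,1])<.015)&(abs(L[...,0])<.03)
print("block front",np.percentile(L[f][:,0]*1000,[1,50,99]))
E
```

```text
18.225 [0.57094196 0.05130525 0.06471272] [0.26888211 1.74893472 4.69680843]
fence 3839 [-58.36254679 -37.34141612 -27.00483957]
roller [[ 21.3 -16.7  25.8]
 [ 21.5  -4.5  26.3]
 [ 55.3  47.2  27.9]
 [ 87.2  71.1  30. ]
 [ 88.3  72.4  31.2]]
block front [ 1.70121641 21.58322183 22.11004662]
```

View pics/w8.png

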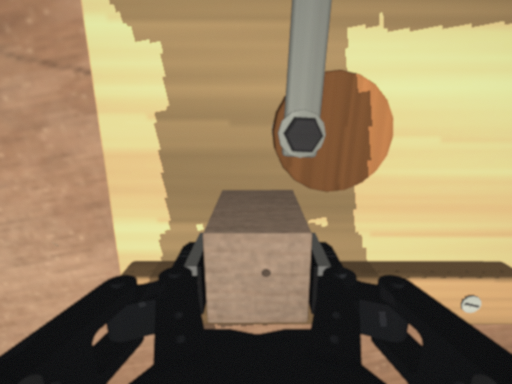

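The block's clearance is about 4 mm at the fence and 2.5 mm at the roller. I shift 0.8 mm toward the fence and slide the remaining 43 mm.

>>> {"op": "play_rows", "data": {
  "commands": [
    {"grip": 1,"x": -0.0008,"y": 0.004,"z": 0,"rx": 0,"ry": 0,"rz": 0},
    {"grip": 1,"x": 0,"y": 0.008,"z": 0,"rx": 0,"ry": 0,"rz": 0},
    {"grip": 1,"x": 0,"y": 0.008,"z": 0,"rx": 0,"ry": 0,"rz": 0},
    {"grip": 1,"x": 0,"y": 0.008,"z": 0,"rx": 0,"ry": 0,"rz": 0},
    {"grip": 1,"x": 0,"y": 0.008,"z": 0,"rx": 0,"ry": 0,"rz": 0},
    {"grip": 1,"x": 0,"y": 0.007,"z": 0,"rx": 0,"ry": 0,"rz": 0},
    {"grip": 1,"x": 0,"y": 0,"z": 0,"rx": 0,"ry": 0,"rz": 0},
    {"grip": 1,"x": 0,"y": 0,"z": 0,"rx": 0,"ry": 0,"rz": 0}
  ]
}}

```text
time_s: 19.27
position: [0.5793, 0.0931, 0.0647]
tool_rot: [[-0.984, 0.178, 0.002], [0.178, 0.984, 0.0], [-0.002, 0.001, -1.0]]
ft_force: [-0.2, -0.1, 5.8]
grip_width: 0.0448
```

```bash
python3 - <<'E'
from rig import env, optics
import cv2,numpy as np
from h import *
s=env.observe();print(s["time_s"],s["position"],s["ft_force"])
th=np.radians(-10.3);R=np.array([[np.cos(th),-np.sin(th)],[np.sin(th),np.cos(th)]])
for o in ([.578,.093],[.577,.093]): print("jig xy",R.T@(s["position"][:2]-o))
d=optics.get_image("wrist");cv2.imwrite("pics/w9.png",d["color"]);np.savez("/tmp/w9.npz",**d)
E
```

```text
19.275 [0.57928736 0.09314624 0.06469724] [-0.18614562 -0.12023565  5.80607974]
jig xy [0.00124046 0.00037407]
jig xy [0.00222435 0.00055287]
```

View pics/w9.png

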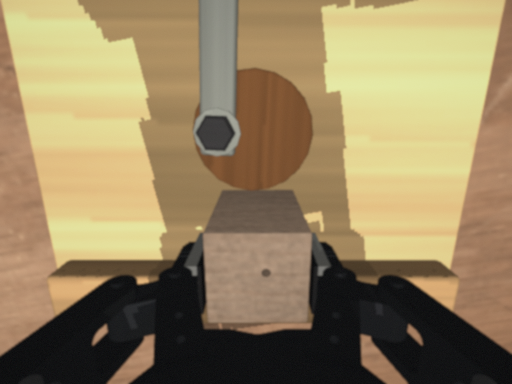

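The block is centred on the roller (column ~255) and the lever is perpendicular, with no side force. Releasing gently and retreating upward.

>>> {"op": "play_rows", "data": {
  "commands": [
    {"grip": 1,"x": 0,"y": 0,"z": -0.0006,"rx": 0,"ry": 0,"rz": 0},
    {"grip": 0.2,"x": 0,"y": 0,"z": 0,"rx": 0,"ry": 0,"rz": 0},
    {"grip": 0,"x": 0,"y": 0,"z": 0,"rx": 0,"ry": 0,"rz": 0},
    {"grip": -0.4,"x": 0,"y": 0,"z": 0,"rx": 0,"ry": 0,"rz": 0},
    {"grip": -0.8,"x": 0,"y": 0,"z": 0,"rx": 0,"ry": 0,"rz": 0},
    {"grip": -0.8,"x": 0,"y": 0,"z": 0,"rx": 0,"ry": 0,"rz": 0},
    {"grip": -0.8,"x": 0,"y": 0,"z": -0.005,"rx": 0,"ry": 0,"rz": 0},
    {"grip": -0.8,"x": 0,"y": 0,"z": -0.02,"rx": 0,"ry": 0,"rz": 0},
    {"grip": -0.8,"x": 0,"y": 0,"z": -0.04,"rx": 0,"ry": 0,"rz": 0},
    {"grip": -0.8,"x": 0,"y": 0,"z": -0.04,"rx": 0,"ry": 0,"rz": 0},
    {"grip": -0.8,"x": 0,"y": 0,"z": -0.04,"rx": 0,"ry": 0,"rz": 0},
    {"grip": -0.8,"x": 0,"y": 0,"z": -0.04,"rx": 0,"ry": 0,"rz": 0}
  ]
}}

```text
time_s: 20.82
position: [0.5784, 0.0925, 0.2515]
tool_rot: [[-0.984, 0.178, 0.0], [0.178, 0.984, -0.0], [-0.0, 0.0, -1.0]]
ft_force: [0.4, 0.4, -0.1]
grip_width: 0.0768
```

```bash
python3 - <<'E'
from rig import env, optics
import cv2,numpy as np
from h import *
s=env.observe();print(s["time_s"],s["position"],s["ft_force"],s["grip_width"])
ds={n:optics.get_image(n) for n in ["scene","side","wrist"]}
th=np.radians(-10.3);R=np.array([[np.cos(th),-np.sin(th)],[np.sin(th),np.cos(th)]])
for n,d in ds.items():
    P,m=cloud(d);l=(P[...,:2]-[.5775,.093])@R;z=P[...,2]
    t=m&(abs(z-.083)<.004)&(abs(l[...,0])<.035)&(abs(l[...,1])<.04)
    q=l[t]*1000;print(n,"block top jig",t.sum(),(np.percentile(q,[1,99],axis=0).mean(0)).round(1),"z",np.median(z[t]).round(4),cv2.minAreaRect(q.astype(np.float32)))
    k=m&(z>.06)&(z<.095)&(l[...,0]<-.09)&(l[...,0]>-.16)&(abs(l[...,1]+.018)<.04)
    q=l[k];v=np.percentile(q,[2,98],axis=0).mean(0)-[-.0585,-.018];print("  knob",k.sum(),"cam",np.arctan2(-v[0],v[1]).round(3),np.hypot(*v).round(4))
c=cv2.resize(ds["scene"]["color"][140:230,130:250],(400,300));cv2.imwrite("pics/w10.png",np.hstack([c,cv2.resize(ds["wrist"]["color"],(400,300))]))
E
```

```text
20.825 [0.5784291  0.09253918 0.25150234] [ 0.38216718  0.38220317 -0.13372634] 0.07679755307897737
scene block top jig 119 [ 0.  -1.8] z 0.0826 ((-2.6848068237304688, -1.5596065521240234), (49.47460174560547, 48.326873779296875), 6.340660095214844)
  knob 79 cam 1.611 0.0722
side block top jig 203 [-0.6  1.9] z 0.0822 ((-0.10263824462890625, 1.872671127319336), (45.171810150146484, 44.75932693481445), 89.66680145263672)
  knob 102 cam 1.51 0.0695
wrist block top jig 1740 [1.3 2. ] z 0.0838 ((1.3470630645751953, 1.9771442413330078), (45.03635025024414, 43.35005569458008), 89.98495483398438)
  knob 599 cam 1.527 0.067
```

View pics/w10.png

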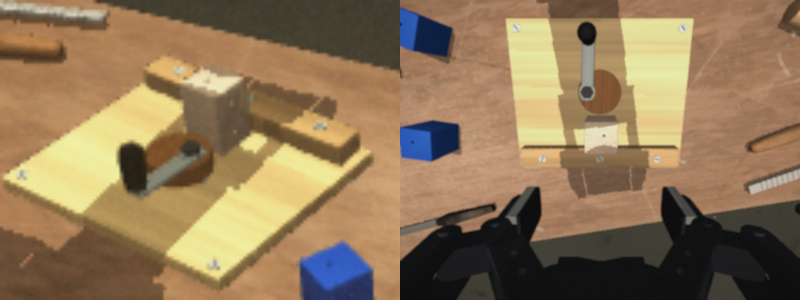

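The block stands upright between the roller and the fence, the lever is perpendicular, and the robot is clear. Handing in.

```bash
python3 -c "
from rig import order
print(order.close_job())"
```

```text
the job is handed in; nothing more can be done
None
```

The job is done and handed in at about 21 s; the system reported no verdict.

I gripped the lever knob and turned the roller counter-clockwise from about 0.43 to about 1.55 rad. That makes the gap about 52.6 mm, roughly 8 mm wider than the block. I then stood the setting block on the bed at the jig's -y end, about 90 mm from the gap. From there I slid it along the fence into the gap with no noticeable side force, released it and lifted the arm clear.

Last checks:
- **Block position:** upright on the bed (top at z 82–84 mm) and within about 2 mm of the centre in both directions.
- **Roller setting:** cam read 1.51, 1.53 and 1.61 rad from the three cameras, all well inside the 1.2 to 2.03 range.
- **Disagreements:** the cameras differed by up to 4 mm along the fence for the block, and the jig positions they gave differed by about as much. A few earlier roller readings were thrown off when the gripper was in the camera's view, so I did not use them.

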